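# Clamp the lid of the pigment mill jar

### The job

The mill jar is filled and its lid is on. Without taking hold of anything, push the steel clamp strap round over the lid with the back of a finger until it is fully home against the keeper post, then press the red cam lever fully down so that the pad clamps the lid. The lever stays up until the strap is home; do not shift or lift the lid, and leave the paint pots, brush and vase where they are.

Things in the scene. Friction and masses are not known exactly. Their poses are not given: they have to be found in the camera images.
- mill_jar: white porcelain mill jar with blue lines (112 mm across, rim at height 142) standing in its clamp frame, all fixed to the bench: grey foot plate 130 (x) x 190 (y) x 10, steel pivot post at its own y = +70 and steel keeper post at y = -70 (both 12 across, x = 0). Origin: centre of the underside of the plate; z up. It stands at a different place and yaw each time.
- lid: loose white porcelain lid with blue line, 98 across and 14 thick with its grey-black gasket, 0.25 kg, lying on the jar's rim, held only by friction until clamped; its top is 156 mm above the bench. Origin: centre of its underside.
- pivot_post (a point): point on the axis of the pivot post at the strap's mid-height (171 mm above the bench). The strap turns about the upright axis through it.
- keeper_post (a point): centre of the top of the keeper post's dark round head (22 across, top 182 mm above the bench), 140 mm from the pivot axis.
- strap (a joint): angle of the steel clamp strap about the pivot post, rad: 0 = home, straight across the lid with the keeper post in its notch (hard stop); grows, clockwise seen from above, as it swings open, to 1.9. Starts between 1.0 and 1.7. It stays where it is left; about 1 N at strap_push moves it.
- strap_push (a point): point in mid-strap, 120 mm from the pivot axis, between cam and notch. The strap is 26 wide, 6 thick (underside 168, top 174 mm above the bench) and runs from the pivot to 170 mm beyond it. The point's x points along the strap to its free end, y to the leading edge (the way it moves as it closes), z up. To close the strap push on its trailing edge, y = -13 mm.
- lever (a joint): angle of the cam lever, rad: 0 = raised (slopes up 0.7 rad from level), 0.7 = fully down, level over the strap (hard stop). Starts between 0 and 0.12. Its cam pin crosses the strap 70 mm from the pivot axis, 188 mm above the bench. It stays where it is left. 4 to 9 N on the grip brings it down (follow its arc: a finger bearing straight down on the very end can stick).
- lever_grip (a point): middle of the upper face of the lever's red grip (34 long, 18 wide, 10 thick), 46 mm from the cam pin. Its x runs along the lever to the cam pin, z out of the upper face. The lever leans towards the pivot post: raised, the grip's end is 235 mm above the bench; down, the upper face is 195 mm above the bench and this point 24 mm from the pivot axis.
- pad: black rubber pad, 26 across and 6 thick, under the strap 70 mm from the pivot axis, sprung (5 N/mm) and driven 6 mm down by the cam; 3 mm clear of the lid's top while the lever is up, pressing on it with about 14 N when the lever is down over the lid. Origin: centre of the strap above it.
- pot_dark: loose dark blue paint pot with dark blue cap and paper label, 64 across and 46 high. Origin: centre of its underside.
- pot_light: loose bright blue paint pot with white cap, 64 across and 46 high. Origin: centre of its underside.
- brush: loose artist's paint brush with wooden handle, 166 long and 9 thick, lying on the bench. Origin: under its middle, x along it.
- vase: loose white vase with blue decoration, 104 across and 142 high, standing beyond the keeper post. Origin: centre of its underside.
Things that resemble listed ones, but are neither listed nor needed, are in the scene too. Leave any yellow look-alike of the mill_jar alone.

How it is judged:
On the way, in this order (a step that is already met when the one before it is completed fails the run):
1. the strap is home against the keeper post with the lever still up (value of joint strap below 0.04 rad and value of joint lever below 0.25 rad), for 0.2 s.
2. the lever is pressed fully down and the pad clamps the lid (value of joint strap below 0.04 rad and value of joint lever above 0.62 rad and contact force between pad and lid above 5 N), for 0.2 s.
At the end, for the whole second after the job is handed in: The strap is home (within 0.04 rad), the lever is down (0.62 rad or more of 0.7), the pad presses on the lid with more than 5 N, and the lid lies at rest within 5 mm of where it was (all of step 2 and distance of lid from where it was at the start of the episode below 0.005 m and linear speed of lid below 0.02 m/s); the robot touches nothing.
It fails at once if the lid is shifted by more than 6 mm or lifted (distance of lid from where it was at the start of the episode above 0.006 m).
It fails at once if the lever is pressed down before the strap is home (value of joint strap above 0.1 rad and value of joint lever above 0.4 rad).
It fails at once if the strap is taken between the fingers instead of pushed with their outside (y of the grasp point in the frame of strap_push between -0.009 and 0.045 m and z of the grasp point in the frame of strap_push between -0.012 and 0.016 m and x of the grasp point in the frame of strap_push between -0.12 and 0.055 m).
It fails at once if the lever is taken between the fingers (y of the grasp point in the frame of lever_grip between -0.009 and 0.009 m and z of the grasp point in the frame of lever_grip between -0.014 and 0.004 m and x of the grasp point in the frame of lever_grip between -0.022 and 0.04 m).
It fails at once if a paint pot, the brush or the vase is moved by more than 20 mm or lifted (distance of any of pot_dark, pot_light, brush, vase from where it was at the start of the episode above 0.02 m or angle between vase's own z axis and vertical above 0.2 rad).
It also fails if it takes over 51 s, if anything falls off the work surface, if the arm or the gripper's body presses on something with over 40 N, if the wrist force passes 120 N, or if a joint passes its speed limit or range.

### The arm

A 6-joint arm with a two-finger parallel gripper is mounted at the origin on the work surface. World frame = base frame: x ahead of the robot, y to its left, z up, the work surface at z = 0. Lengths are in m, angles in rad, forces in N, time in s.
With the tool pointing down it reaches from about 0.35 to 0.725 m from the base axis. Payload 4.3 kg.
Tool frame: the origin (TCP) lies at the very end of the fingers, on their centre line; the grasp point (between the pads) lies 19 mm behind it (manip.grip_depth is the distance from the TCP to the grasp point, in m); z points along the fingers, y is the line along which they close (so a half turn about z gives the same grasp; the last joint's range is limited). The gripper opens to 85 mm and grips with 20 to 120 N. Pads are 22 mm wide; open, the fingers measure 114 mm over their backs; the gripper's body (76 mm by 85 mm) begins 54 mm behind the grasp point. The pads swing forward as they close: fully open they stand 13 mm farther back than shut.
Start: joints at [-1.409, 0.377, 0.081, 1.274, 0, 1.46], TCP at [0.154, -0.554, 0.231] pointing down, gripper open.
Joint ranges: [-2.72, 2.72], [-0.84, 1.66], [-1.02, 1.22], [-1.77, 2.12], [-1.37, 1.28], [-3.14, 3.14]. Speed limits (rad/s): [2.57, 2.57, 3.14, 3.14, 3.14, 3.14].

### API

Orientations are given as a unit quaternion [w, x, y, z].
In Python, from cell import manip gives the robot as it stands.
- The arm moves only by the shell command python3 -m jog 'ROWS' [FORCE]. ROWS is JSON, a list of rows, each a list of 7 numbers: the shift along the tool's x, y, z in cm, then the turn, a rotation vector about the tool's x, y, z in degrees, then the closure, from -1 (fully open) to 1 (shut). A call has exactly 10 rows; each row shifts and turns the commanded pose from where the row before left it, along the tool's axes as they then stand; what a row does not reach is not made up. A row lasts 1/10 s, in which the tool goes at most 50 mm and 8.59 degrees, less where a joint would pass 70% of its speed; a pose out of reach is approached as far as the arm can. A call is refused whole if a number of a shift passes 5 or a number of a turn 8.59, either way. A call with a gripper value outside its range is refused whole. The fingers move at their own pace and stop on an object; FORCE is the grip in N (left out, the last holds). Time passes only in rows, so rows that do not move let the fingers close, or fill a call up. It gives the time, the measured TCP pose, the force, the opening and the grip force at its end, in the units of the state.
- manip.get_obs(): the state, without advancing time (a new reading comes with each control period).
- manip.capture(name): name is "scene" or "side" or "wrist"; returns a dict with "color" (420x560x3 uint8, red, green, blue), "intrinsics" (3x3 intrinsics, pixels), "extrinsics" (4x4, takes a point from camera to world coordinates). Camera axes: x right, y down, z forward; pixel columns grow to the right and rows downward; lengths in m; the calibration is good to about 2 mm. A picture is of the moment at which its call begins. There is no depth.
- manip.sign_off(): hands the job in; it is judged then, once.
Trained networks look in a picture, given as the dict that the camera call returned (one of the last four; its "shot" number tells which), for a name from the list of things; names that differ only in an ending like _2 or _b are one class to them, and where a whole thing is asked for, a point or a joint stands for the part that bears it (a point fixed in the world has none). Each returns a list of dicts, best first, with "p" (0 to 1); they miss things now and then, are a little off and sometimes report something else, mostly with a low value. They report only what shows in the picture. A call takes as long as a camera call. They do not tell look-alikes from the thing itself.
- manip.search_frame(picture, target): "box" ([left, top, right, bottom] in pixels, round what is visible of it).
- manip.tip_of(picture, target): "point" ([column, row] in pixels: a listed point, or the origin of a listed thing).
The state is a dict: "t": time; "joint_positions": joint angles; "joint_velocities": joint speeds; "joint_torque": joint torques, N m; "tool_pos": TCP position; "tool_rot": TCP orientation; "contact_force": force on the tool from outside, world axes, zero at the start; "torque": the same for the moment, N m; "opening": finger opening in m; "grip_force": force on a finger pad.
Only numpy, scipy, OpenCV 4.12 (cv2) and the standard library are available. Lean on these libraries where they do the work, as an engineer would, in place of code of your own. Each camera call takes 0.05 s, during which the arm holds its last target. There are 200 camera calls.

## Working session

There is one attempt and no reset: what is moved stays moved. The work goes in short steps, Python scripts to look and compute and a shell command to move; the robot and the scene stay as the last step left them, time stands still between calls to the robot, and variables do not carry over. Pictures are saved under pics/ and viewed, at most 10 in all, crops included, and the job is handed in when it is done.

```bash
mkdir -p pics
cat > h.py <<'E'
import numpy as np, cv2
from cell import manip
def shots(names=("scene","side")): return {n:manip.capture(n) for n in names}
def ray(p,c):
    K=np.array(c["intrinsics"]);T=np.array(c["extrinsics"])
    d=T[:3,:3]@np.linalg.inv(K)@np.array([p[0],p[1],1.]);return T[:3,3],d/np.linalg.norm(d)
def atz(p,c,z):
    o,d=ray(p,c);return o+d*(z-o[2])/d[2]
def tri(ps,cs):
    A=np.zeros((3,3));b=np.zeros(3)
    for p,c in zip(ps,cs):
        o,d=ray(p,c);M=np.eye(3)-np.outer(d,d);A+=M;b+=M@o
    return np.linalg.solve(A,b)
def proj(P,c):
    T=np.linalg.inv(np.array(c["extrinsics"]));q=np.array(c["intrinsics"])@(T[:3,:3]@np.array(P)+T[:3,3]);return q[:2]/q[2]
E
python3 - <<'E'
from h import *
np.set_printoptions(precision=3,suppress=True)
s=shots()
H=dict(mill_jar=0,lid=.142,pivot_post=.171,keeper_post=.182,strap_push=.171,lever_grip=None,pad=.171,pot_dark=0,pot_light=0,brush=0,vase=0)
for n,z in H.items():
    for k,c in s.items():
        for r in manip.tip_of(c,n)[:3]:
            print(n,k,round(r["p"],2),np.round(r["point"],0),atz(r["point"],c,z) if z is not None else ray(r["point"],c))
a=np.hstack([s["scene"]["color"],s["side"]["color"]])
cv2.imwrite("pics/a.png",cv2.resize(a[...,::-1],(800,300),interpolation=cv2.INTER_AREA))
cv2.imwrite("pics/scene.png",s["scene"]["color"][...,::-1])
o=manip.get_obs();print(o)
E
```

```text
mill_jar scene 0.8 [420. 269.] [0.229 0.277 0.   ]
mill_jar scene 0.6 [260. 278.] [0.571 0.104 0.   ]
mill_jar side 0.78 [233. 253.] [0.581 0.096 0.   ]
mill_jar side 0.55 [279. 401.] [0.229 0.27  0.   ]
lid scene 0.72 [252. 250.] [0.579 0.096 0.142]
lid scene 0.66 [314. 343.] [0.572 0.334 0.142]
lid side 0.79 [229. 203.] [0.594 0.086 0.142]
pivot_post scene 0.65 [270. 268.] [0.574 0.164 0.171]
pivot_post scene 0.64 [453. 261.] [0.239 0.34  0.171]
pivot_post side 0.71 [208. 214.] [0.563 0.164 0.171]
pivot_post side 0.63 [240. 370.] [0.237 0.344 0.171]
keeper_post scene 0.85 [421. 205.] [0.219 0.204 0.182]
keeper_post scene 0.65 [234. 220.] [0.587 0.032 0.182]
keeper_post side 0.97 [250. 179.] [0.589 0.028 0.182]
keeper_post side 0.71 [312. 321.] [0.221 0.206 0.182]
keeper_post side 0.47 [273. 295.] [0.304 0.217 0.182]
strap_push scene 0.86 [310. 232.] [0.457 0.133 0.171]
strap_push scene 0.69 [420. 219.] [0.235 0.226 0.171]
strap_push side 0.84 [252. 235.] [0.453 0.137 0.171]
strap_push side 0.67 [305. 332.] [0.219 0.223 0.171]
strap_push side 0.37 [217. 206.] [0.574 0.132 0.171]
lev
[... 923 characters left out ...]
.] [0.396 0.055 0.   ]
brush scene 0.72 [314. 344.] [0.545 0.304 0.   ]
brush side 0.52 [169. 308.] [0.542 0.303 0.   ]
vase scene 0.66 [191. 204.] [ 0.626 -0.167  0.   ]
vase side 0.66 [295. 204.] [ 0.614 -0.147  0.   ]
{'t': 1.2, 'joint_positions': array([-1.409,  0.377,  0.081,  1.274, -0.   ,  1.46 ]), 'joint_velocities': array([ 0.   ,  0.   , -0.   , -0.001,  0.   ,  0.002]), 'joint_torque': array([  0.001, -46.352,  27.016,   0.   ,  -0.   ,  -0.   ]), 'tool_pos': array([ 0.154, -0.554,  0.231]), 'tool_rot': array([0.   , 0.991, 0.135, 0.   ]), 'contact_force': array([-0.017, -0.193, -0.223]), 'torque': array([-0.062, -0.037, -0.023]), 'grip_force': 0.0, 'opening': 0.0853933742315068}
```

View pics/scene.png

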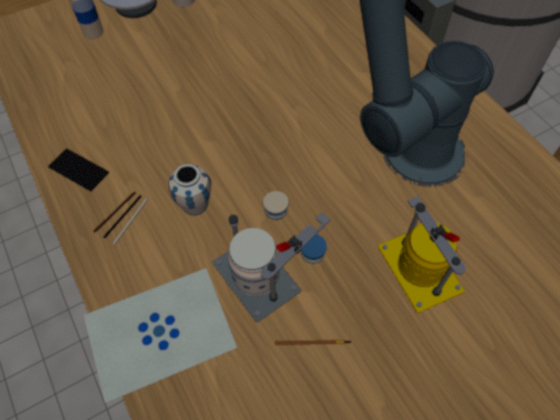

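View pics/a.png

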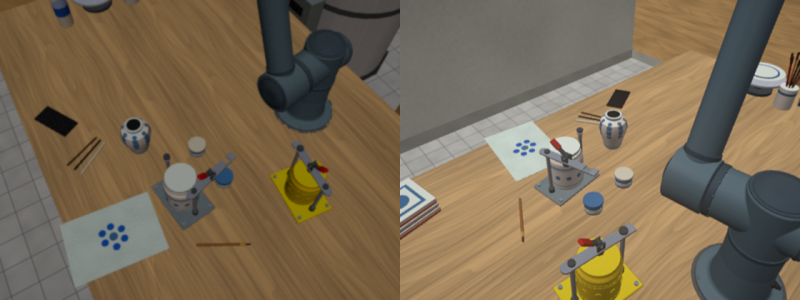

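The white jar is the target and the yellow one is the look-alike. In the scene picture its pivot post is near px (270,268), the keeper head near (234,220), and the open strap runs out to (323,220), at about 1.47 rad. I'll shut the fingers and travel to a high point near the strap's trailing side.

```bash
cat > plan.py <<'E'
import sys,json
from h import *
from scipy.spatial.transform import Rotation as R
# usage: plan.py x y z yaw_deg n : prints rows (tool kept pointing down; yaw = world angle of tool x)
x,y,z,yaw=map(float,sys.argv[1:5]);n=int(sys.argv[5])
o=manip.get_obs();w,a,b,c=o["tool_rot"];r=R.from_quat([a,b,c,w]).as_matrix()
y0=np.degrees(np.arctan2(r[1,0],r[0,0]));d=(np.array([x,y,z])-o["tool_pos"])/n*100
dy=((yaw-y0+180)%360-180)/n
for i in range(n):
    t=np.radians(y0+dy*i);X=np.array([np.cos(t),np.sin(t),0]);Y=np.array([np.sin(t),-np.cos(t),0])
    print(json.dumps([round(X@d,2),round(Y@d,2),round(-d[2],2),0,0,round(-dy,1),1]),end=",")
print("\nyaw",y0,"pos",o["tool_pos"],"tilt",r[:,2])
E
python3 plan.py 0.42 -0.2 0.33 57 10
```

```text
[3.51, -2.7, -0.99, 0, 0, -4.1, 1],[3.69, -2.44, -0.99, 0, 0, -4.1, 1],[3.86, -2.16, -0.99, 0, 0, -4.1, 1],[4.01, -1.88, -0.99, 0, 0, -4.1, 1],[4.13, -1.58, -0.99, 0, 0, -4.1, 1],[4.24, -1.28, -0.99, 0, 0, -4.1, 1],[4.32, -0.97, -0.99, 0, 0, -4.1, 1],[4.38, -0.66, -0.99, 0, 0, -4.1, 1],[4.41, -0.34, -0.99, 0, 0, -4.1, 1],[4.42, -0.02, -0.99, 0, 0, -4.1, 1],
yaw 15.573559186885195 pos [ 0.15438079 -0.55391176  0.23135216] tilt [ 1.51173158e-05 -9.89396456e-05 -9.99999995e-01]
```

```bash
python3 -m jog '[[3.5,-2.7,-1,0,0,-4.1,1],[3.7,-2.4,-1,0,0,-4.1,1],[3.9,-2.2,-1,0,0,-4.1,1],[4,-1.9,-1,0,0,-4.1,1],[4.1,-1.6,-1,0,0,-4.1,1],[4.2,-1.3,-1,0,0,-4.1,1],[4.3,-1,-1,0,0,-4.1,1],[4.4,-0.7,-1,0,0,-4.1,1],[4.4,-0.3,-1,0,0,-4.1,1],[4.4,0,-1,0,0,-4.1,1]]'; python3 plan.py 0.42 0.18 0.31 98.5 10
```

```text
t: 2.2
tool_pos: [0.4211, -0.1991, 0.332]
tool_rot: [0.0, 0.88, 0.475, 0.0]
contact_force: [0.7, -0.1, 0.9]
opening: -0.0001
grip_force: 0.0
[3.16, -2.09, 0.22, 0, 0, -4.2, 1],[3.31, -1.85, 0.22, 0, 0, -4.2, 1],[3.43, -1.61, 0.22, 0, 0, -4.2, 1],[3.54, -1.35, 0.22, 0, 0, -4.2, 1],[3.63, -1.09, 0.22, 0, 0, -4.2, 1],[3.7, -0.82, 0.22, 0, 0, -4.2, 1],[3.75, -0.55, 0.22, 0, 0, -4.2, 1],[3.78, -0.28, 0.22, 0, 0, -4.2, 1],[3.79, -0.0, 0.22, 0, 0, -4.2, 1],[3.78, 0.27, 0.22, 0, 0, -4.2, 1],
yaw 56.73675839265264 pos [ 0.42114163 -0.19912937  0.33197644] tilt [ 6.72930874e-04 -6.26264566e-04 -9.99999577e-01]
```

```bash
python3 -m jog '[[3.2,-2.1,0.2,0,0,-4.2,1],[3.3,-1.9,0.2,0,0,-4.2,1],[3.4,-1.6,0.2,0,0,-4.2,1],[3.5,-1.4,0.2,0,0,-4.2,1],[3.6,-1.1,0.2,0,0,-4.2,1],[3.7,-0.8,0.2,0,0,-4.2,1],[3.8,-0.5,0.2,0,0,-4.2,1],[3.8,-0.3,0.2,0,0,-4.2,1],[3.8,0,0.2,0,0,-4.2,1],[3.8,0.3,0.2,0,0,-4.2,1]]'
python3 - <<'E'
from h import *
np.set_printoptions(precision=3,suppress=True)
s=shots(("scene","side","wrist"))
H=dict(lid=.142,pivot_post=.171,keeper_post=.182,strap_push=.171,lever_grip=.21)
for n,z in H.items():
    for k,c in s.items():
        for r in manip.tip_of(c,n)[:3]:
            print(n,k,round(r["p"],2),np.round(r["point"],0),atz(r["point"],c,z))
a=np.hstack([s["wrist"]["color"],s["side"]["color"]])
cv2.imwrite("pics/b.png",cv2.resize(a[...,::-1],(800,300),interpolation=cv2.INTER_AREA))
E
```

```text
t: 3.2
tool_pos: [0.419, 0.1806, 0.3114]
tool_rot: [0.0, 0.651, 0.759, 0.0]
contact_force: [1.1, 0.5, 0.6]
opening: -0.0001
grip_force: 0.0
lid scene 0.67 [255. 249.] [0.573 0.096 0.142]
lid side 0.55 [231. 205.] [0.586 0.087 0.142]
lid side 0.55 [274. 293.] [0.332 0.189 0.142]
lid wrist 0.77 [426. 300.] [0.578 0.098 0.142]
pivot_post scene 0.59 [268. 267.] [0.575 0.161 0.171]
pivot_post scene 0.55 [456. 264.] [0.239 0.349 0.171]
pivot_post side 0.86 [239. 370.] [0.238 0.346 0.171]
pivot_post side 0.67 [207. 214.] [0.566 0.164 0.171]
pivot_post side 0.26 [296. 200.] [ 0.473 -0.007  0.171]
pivot_post wrist 0.81 [451. 246.] [0.569 0.168 0.171]
keeper_post scene 0.82 [233. 220.] [0.589 0.029 0.182]
keeper_post scene 0.82 [422. 204.] [0.217 0.203 0.182]
keeper_post side 0.85 [250. 178.] [0.593 0.024 0.182]
keeper_post side 0.63 [315. 320.] [0.22  0.201 0.182]
keeper_post wrist 0.66 [ 34. 137.] [0.221 0.207 0.182]
keeper_post wrist 0.45 [400.  91.] [0.49  0.284 0.182]
strap_push scene 0.88 [423. 221.] [0.233 0.233 0.171]
strap_push scene 0.86 [311. 233.] [0.457 0.137 0.171]
strap_push side 0.89 [254. 236.] [0.448 0.136 0.171]
strap_push side 0.62 [303. 332.] [0.221 0.226 0.171]
strap_push wrist 0.68 [ 44. 116.] [0.222 0.223 0.171]
strap_push wrist 0.6 [282. 224.] [0.421 0.165 0.171]
strap_push wrist 0.57 [313. 266.] [0.453 0.13  0.171]
lever_grip scene 0.71 [283. 242.] [0.53  0.142 0.21 ]
lever_grip scene 0.56 [456. 235.] [0.218 0.307 0.21 ]
lever_grip side 0.85 [219. 202.] [0.539 0.149 0.21 ]
lever_grip side 0.76 [261. 336.] [0.24 0.3  0.21]
lever_grip side 0.45 [208. 213.] [0.527 0.186 0.21 ]
lever_grip wrist 0.84 [430. 281.] [0.539 0.149 0.21 ]
```

View pics/b.png

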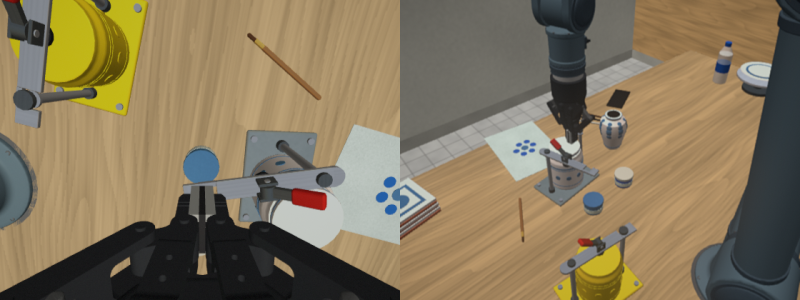

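The wrist view shows the white jar's strap running left from the pivot, with its free end near (190,187). The fingers hang just behind its trailing edge at about (203,185), and the red grip is near (310,198). The fits agree: pivot (0.568,0.165), keeper (0.589,0.028), strap about 1.46 rad. Next I descend behind the strap.

```bash
python3 plan.py 0.43 0.175 0.163 98.5 8
```

```text
[-0.07, 0.13, 1.85, 0, 0, 0.0, 1],[-0.07, 0.13, 1.85, 0, 0, 0.0, 1],[-0.07, 0.13, 1.85, 0, 0, 0.0, 1],[-0.07, 0.13, 1.85, 0, 0, 0.0, 1],[-0.07, 0.13, 1.85, 0, 0, 0.0, 1],[-0.07, 0.13, 1.85, 0, 0, 0.0, 1],[-0.07, 0.13, 1.85, 0, 0, 0.0, 1],[-0.07, 0.13, 1.85, 0, 0, 0.0, 1],
yaw 98.56305047485783 pos [0.41925443 0.17888987 0.31125897] tilt [-4.35501058e-06 -1.07354154e-04 -9.99999994e-01]
```

```bash
python3 -m jog '[[-0.1,0.1,1.8,0,0,0,1],[-0.1,0.1,1.8,0,0,0,1],[-0.1,0.1,1.9,0,0,0,1],[-0.1,0.1,1.8,0,0,0,1],[0,0.1,1.9,0,0,0,1],[0,0.1,1.8,0,0,0,1],[0,0.2,1.9,0,0,0,1],[0,0.2,1.9,0,0,0,1],[0,0,0,0,0,0,1],[0,0,0,0,0,0,1]]'
cat > arc.py <<'E'
import sys,json
from h import *
# arc.py a_end n [r off]: rows at yaw 98.5 from the present place along the arc
ae,n=float(sys.argv[1]),int(sys.argv[2]);r,off=(float(v) for v in (sys.argv[3:5] or (.128,.029)))
piv=np.array([.568,.165]);t0=np.arctan2(.028-.165,.589-.568)
def P(a):
    t=t0-a;return piv+r*np.array([np.cos(t),np.sin(t)])-off*np.array([-np.sin(t),np.cos(t)])
o=manip.get_obs();p=o["tool_pos"];d=p[:2]-piv
a0=t0-(np.arctan2(d[1],d[0])+2*np.pi*(0 if d[1]<0 else -1))-np.arctan2(off,r)
print("tool",p,"a0",a0,"radius",np.hypot(*d),np.hypot(r,off),"force",o["contact_force"])
t=np.radians(98.5);X=np.array([np.cos(t),np.sin(t)]);Y=np.array([np.sin(t),-np.cos(t)]);q=p[:2]
for a in np.linspace(a0,ae,n+1)[1:]:
    e=(P(a)-q)*100;q=P(a);print([round(X@e,1),round(Y@e,1),0,0,0,0,1],end=",")
print(q)
E
python3 arc.py 0.75 10
```

```text
t: 5.1
tool_pos: [0.4294, 0.1764, 0.1634]
tool_rot: [-0.0, 0.652, 0.758, -0.0]
contact_force: [0.2, 0.4, -0.3]
opening: 0.0004
grip_force: 0.0
tool [0.42943462 0.17644898 0.16341571] a0 1.5825337745986037 radius 0.139037565093946 0.13124404748406687 force [ 0.248727    0.42716373 -0.2822657 ]
[np.float64(-1.3), np.float64(0.6), 0, 0, 0, 0, 1],[np.float64(-1.1), np.float64(-0.1), 0, 0, 0, 0, 1],[np.float64(-1.1), np.float64(-0.0), 0, 0, 0, 0, 1],[np.float64(-1.1), np.float64(0.1), 0, 0, 0, 0, 1],[np.float64(-1.1), np.float64(0.2), 0, 0, 0, 0, 1],[np.float64(-1.1), np.float64(0.2), 0, 0, 0, 0, 1],[np.float64(-1.0), np.float64(0.3), 0, 0, 0, 0, 1],[np.float64(-1.0), np.float64(0.4), 0, 0, 0, 0, 1],[np.float64(-1.0), np.float64(0.5), 0, 0, 0, 0, 1],[np.float64(-0.9), np.float64(0.6), 0, 0, 0, 0, 1],[0.47197878 0.07552976]
```

```bash
python3 -m jog '[[-1.3,0.6,0,0,0,0,1],[-1.1,-0.1,0,0,0,0,1],[-1.1,0,0,0,0,0,1],[-1.1,0.1,0,0,0,0,1],[-1.1,0.2,0,0,0,0,1],[-1.1,0.2,0,0,0,0,1],[-1,0.3,0,0,0,0,1],[-1,0.4,0,0,0,0,1],[-1,0.5,0,0,0,0,1],[-0.9,0.6,0,0,0,0,1]]'; python3 arc.py 0.12 10
python3 - <<'E'
from h import *
c=manip.capture("scene");im=c["color"][150:330,180:380,::-1]
cv2.imwrite("pics/c.png",cv2.resize(im,None,fx=3,fy=3))
E
```

```text
t: 6.1
tool_pos: [0.4738, 0.0741, 0.1632]
tool_rot: [-0.0, 0.652, 0.758, -0.0]
contact_force: [-0.5, 1.2, -0.7]
opening: 0.0002
grip_force: 0.4
tool [0.47383676 0.07407479 0.16321232] a0 0.7321905150555952 radius 0.13089732733241052 0.13124404748406687 force [-0.52873757  1.23951353 -0.71792316]
[np.float64(-0.7), np.float64(0.5), 0, 0, 0, 0, 1],[np.float64(-0.6), np.float64(0.5), 0, 0, 0, 0, 1],[np.float64(-0.6), np.float64(0.6), 0, 0, 0, 0, 1],[np.float64(-0.5), np.float64(0.6), 0, 0, 0, 0, 1],[np.float64(-0.5), np.float64(0.6), 0, 0, 0, 0, 1],[np.float64(-0.5), np.float64(0.7), 0, 0, 0, 0, 1],[np.float64(-0.4), np.float64(0.7), 0, 0, 0, 0, 1],[np.float64(-0.4), np.float64(0.7), 0, 0, 0, 0, 1],[np.float64(-0.3), np.float64(0.7), 0, 0, 0, 0, 1],[np.float64(-0.3), np.float64(0.7), 0, 0, 0, 0, 1],[0.54312313 0.03613518]
```

View pics/c.png

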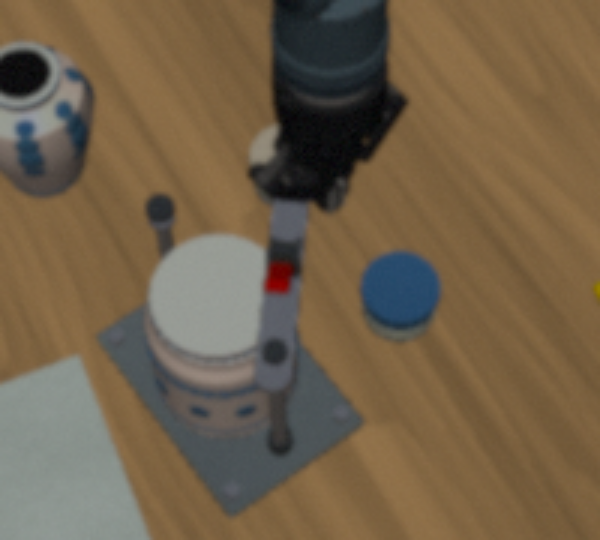

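The strap is turning with the finger: it now points up the crop from the pivot at (275,352) to the gripper at (290,205), about halfway closed. The lid is undisturbed and the lever is still up.

```bash
python3 -m jog '[[-0.7,0.5,0,0,0,0,1],[-0.6,0.5,0,0,0,0,1],[-0.6,0.6,0,0,0,0,1],[-0.5,0.6,0,0,0,0,1],[-0.5,0.6,0,0,0,0,1],[-0.5,0.7,0,0,0,0,1],[-0.4,0.7,0,0,0,0,1],[-0.4,0.7,0,0,0,0,1],[-0.3,0.7,0,0,0,0,1],[-0.3,0.7,0,0,0,0,1]]'; python3 arc.py -0.03 8
```

```text
t: 7.15
tool_pos: [0.5434, 0.0366, 0.1632]
tool_rot: [0.0, 0.652, 0.758, -0.0]
contact_force: [-0.4, 0.9, 0.6]
opening: 0.0002
grip_force: 0.4
tool [0.54343496 0.0366338  0.16323648] a0 0.11838049514746324 radius 0.13069553034793763 0.13124404748406687 force [-0.42891747  0.90829965  0.61833105]
[np.float64(-0.1), np.float64(0.2), 0, 0, 0, 0, 1],[np.float64(-0.1), np.float64(0.2), 0, 0, 0, 0, 1],[np.float64(-0.1), np.float64(0.2), 0, 0, 0, 0, 1],[np.float64(-0.1), np.float64(0.2), 0, 0, 0, 0, 1],[np.float64(-0.1), np.float64(0.2), 0, 0, 0, 0, 1],[np.float64(-0.1), np.float64(0.2), 0, 0, 0, 0, 1],[np.float64(-0.1), np.float64(0.2), 0, 0, 0, 0, 1],[np.float64(-0.0), np.float64(0.2), 0, 0, 0, 0, 1],[0.56265979 0.03386464]
```

```bash
python3 -m jog '[[-0.1,0.2,0,0,0,0,1],[-0.1,0.2,0,0,0,0,1],[-0.1,0.2,0,0,0,0,1],[0,0.2,0,0,0,0,1],[0,0.2,0,0,0,0,1],[0,0.2,0,0,0,0,1],[0,0.2,0,0,0,0,1],[0,0,0,0,0,0,1],[0,0,0,0,0,0,1],[0,0,0,0,0,0,1]]'; python3 arc.py -0.03 8
```

```text
t: 8.15
tool_pos: [0.5572, 0.036, 0.1633]
tool_rot: [0.0, 0.652, 0.758, 0.0]
contact_force: [0.6, 0.2, -0.4]
opening: 0.0002
grip_force: 0.0
tool [0.55722088 0.03602298 0.16332031] a0 0.01267981521283762 radius 0.1294266585097899 0.13124404748406687 force [ 0.58844709  0.17174705 -0.41497939]
[np.float64(-0.2), np.float64(0.0), 0, 0, 0, 0, 1],[np.float64(-0.0), np.float64(0.1), 0, 0, 0, 0, 1],[np.float64(-0.0), np.float64(0.1), 0, 0, 0, 0, 1],[np.float64(-0.0), np.float64(0.1), 0, 0, 0, 0, 1],[np.float64(-0.0), np.float64(0.1), 0, 0, 0, 0, 1],[np.float64(-0.0), np.float64(0.1), 0, 0, 0, 0, 1],[np.float64(-0.0), np.float64(0.1), 0, 0, 0, 0, 1],[np.float64(-0.0), np.float64(0.1), 0, 0, 0, 0, 1],[0.56265979 0.03386464]
```

Not at the stop yet (no force). I'll push on slowly.

```bash
python3 -m jog '[[0,0.1,0,0,0,0,1],[0,0.1,0,0,0,0,1],[0,0.1,0,0,0,0,1],[0,0.1,0,0,0,0,1],[0,0.1,0,0,0,0,1],[0,0,0,0,0,0,1],[0,0,0,0,0,0,1],[0,0,0,0,0,0,1],[0,0,0,0,0,0,1],[0,0,0,0,0,0,1]]'
python3 - <<'E'
from h import *
np.set_printoptions(precision=3,suppress=True)
s=shots()
for n,z in dict(keeper_post=.182,strap_push=.171,pivot_post=.171,lever_grip=.21).items():
    for k,c in s.items():
        for r in manip.tip_of(c,n)[:2]: print(n,k,round(r["p"],2),atz(r["point"],c,z))
a=cv2.resize(s["scene"]["color"][160:310,180:330,::-1],(400,400),interpolation=cv2.INTER_CUBIC)
b=cv2.resize(s["side"]["color"][130:280,160:310,::-1],(400,400),interpolation=cv2.INTER_CUBIC)
cv2.imwrite("pics/d.png",np.hstack([a,b]))
E
```

```text
t: 9.15
tool_pos: [0.5584, 0.0362, 0.163]
tool_rot: [-0.002, 0.652, 0.758, -0.003]
contact_force: [-10.9, -2.2, 6.4]
opening: -0.0002
grip_force: 6.3
keeper_post scene 0.8 [0.217 0.195 0.182]
keeper_post scene 0.62 [0.587 0.036 0.182]
keeper_post side 0.93 [0.216 0.202 0.182]
keeper_post side 0.6 [0.585 0.028 0.182]
strap_push scene 0.89 [0.233 0.221 0.171]
strap_push scene 0.81 [0.579 0.048 0.171]
strap_push side 0.78 [0.224 0.227 0.171]
strap_push side 0.65 [0.584 0.051 0.171]
pivot_post scene 0.86 [0.571 0.16  0.171]
pivot_post scene 0.65 [0.237 0.345 0.171]
pivot_post side 0.9 [0.569 0.168 0.171]
pivot_post side 0.86 [0.236 0.343 0.171]
lever_grip scene 0.66 [0.22  0.305 0.21 ]
lever_grip scene 0.64 [0.572 0.118 0.21 ]
lever_grip side 0.71 [0.588 0.123 0.21 ]
lever_grip side 0.54 [0.236 0.3   0.21 ]
```

View pics/d.png

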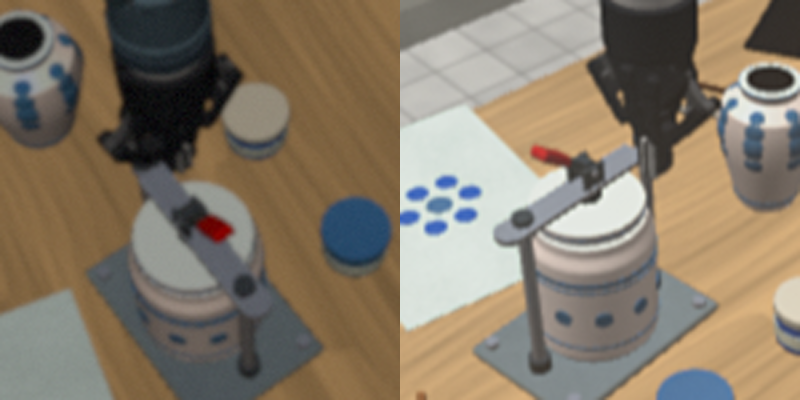

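Strap is home: the push meets an 11 N stop, and in the pictures it crosses the lid with its notch on the keeper at about (150,180) in the left crop and (640,150) in the right. The lever is up, red grip at (213,228) left and (548,153) right. I'll back off, rise and move over the grip.

```bash
python3 -m jog '[[0,-0.5,0,0,0,0,1],[0,-1,0,0,0,0,1],[0,-1,0,0,0,0,1],[0,-1,-1,0,0,0,1],[0,0,-2,0,0,0,1],[0,0,-2.5,0,0,0,1],[0,0,-2.5,0,0,0,1],[0,0,-2,0,0,0,1],[0,0,0,0,0,0,1],[0,0,0,0,0,0,1]]'; python3 plan.py .575 .1196 .245 98.5 9
```

```text
t: 10.65
tool_pos: [0.5276, 0.0314, 0.2638]
tool_rot: [0.001, 0.652, 0.758, 0.0]
contact_force: [0.7, 0.8, -1.4]
opening: 0.0001
grip_force: 0.0
[0.89, 0.67, 0.21, 0, 0, 0.0, 1],[0.89, 0.67, 0.21, 0, 0, 0.0, 1],[0.89, 0.67, 0.21, 0, 0, 0.0, 1],[0.89, 0.67, 0.21, 0, 0, 0.0, 1],[0.89, 0.67, 0.21, 0, 0, 0.0, 1],[0.89, 0.67, 0.21, 0, 0, 0.0, 1],[0.89, 0.67, 0.21, 0, 0, 0.0, 1],[0.89, 0.67, 0.21, 0, 0, 0.0, 1],[0.89, 0.67, 0.21, 0, 0, 0.0, 1],
yaw 98.56627033578569 pos [0.52755075 0.03136375 0.26384754] tilt [ 1.66104968e-03 -1.59357208e-04 -9.99998608e-01]
```

```bash
python3 -m jog '[[0.9,0.7,0.2,0,0,0,1],[0.9,0.7,0.2,0,0,0,1],[0.9,0.7,0.2,0,0,0,1],[0.9,0.7,0.2,0,0,0,1],[0.9,0.7,0.2,0,0,0,1],[0.9,0.7,0.2,0,0,0,1],[0.9,0.7,0.2,0,0,0,1],[0.9,0.6,0.2,0,0,0,1],[0.8,0.6,0.2,0,0,0,1],[0,0,0,0,0,0,1]]'
python3 - <<'E'
from h import *
np.set_printoptions(precision=3,suppress=True)
s=shots(("side","wrist"))
for n,z in dict(pivot_post=.171,lever_grip=.218).items():
    for k,c in s.items():
        for r in manip.tip_of(c,n)[:2]: print(n,k,round(r["p"],2),atz(r["point"],c,z))
a=cv2.resize(s["wrist"]["color"][...,::-1],(400,300),interpolation=cv2.INTER_AREA)
b=cv2.resize(s["side"]["color"][130:250,150:310,::-1],(400,300),interpolation=cv2.INTER_CUBIC)
cv2.imwrite("pics/e.png",np.hstack([a,b]));print(manip.get_obs()["tool_pos"])
E
```

```text
t: 11.65
tool_pos: [0.5762, 0.1208, 0.2447]
tool_rot: [-0.0, 0.652, 0.758, -0.0]
contact_force: [0.2, -0.4, -0.4]
opening: 0.0001
grip_force: 0.0
pivot_post side 0.98 [0.567 0.167 0.171]
pivot_post side 0.76 [0.233 0.347 0.171]
pivot_post wrist 0.56 [0.569 0.167 0.171]
lever_grip side 0.64 [0.236 0.3   0.218]
lever_grip side 0.52 [0.571 0.129 0.218]
lever_grip wrist 0.94 [0.574 0.126 0.218]
[0.576 0.119 0.246]
```

View pics/e.png

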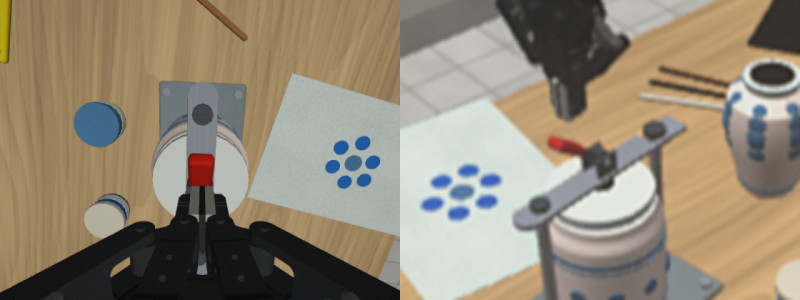

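The fingertip stands right over the red grip: the wrist view has the grip at (202,168) in line with the fingers, and the side view shows the tip above the lever at (565,120). Next I press down along the arc.

```bash
python3 -m jog '[[0,0,0.7,0,0,0,1],[0,0,0.6,0,0,0,1],[0.1,0,0.4,0,0,0,1],[0.3,0,0.4,0,0,0,1],[0.3,0,0.4,0,0,0,1],[0.3,0,0.4,0,0,0,1],[0.2,0,0.4,0,0,0,1],[0.2,0,0.4,0,0,0,1],[0,0,0,0,0,0,1],[0,0,0,0,0,0,1]]'
```

```text
t: 12.95
tool_pos: [0.5736, 0.1339, 0.2078]
tool_rot: [-0.0, 0.652, 0.758, 0.0]
contact_force: [-0.2, 0.4, -0.2]
opening: -0.0
grip_force: 0.0
```

```bash
python3 -m jog '[[0.1,0,0.3,0,0,0,1],[0.1,0,0.3,0,0,0,1],[0,0,0.3,0,0,0,1],[0,0,0.2,0,0,0,1],[0,0,0.2,0,0,0,1],[0,0,0.1,0,0,0,1],[0,0,0.1,0,0,0,1],[0,0,0,0,0,0,1],[0,0,0,0,0,0,1],[0,0,0,0,0,0,1]]'
```

```text
t: 13.95
tool_pos: [0.5735, 0.1372, 0.1949]
tool_rot: [-0.001, 0.652, 0.758, 0.002]
contact_force: [-3.5, 3.4, 10.5]
opening: -0.0001
grip_force: 5.4
```

```bash
python3 -m jog '[[0,0,0.1,0,0,0,1],[0,0,0.1,0,0,0,1],[0,0,0.1,0,0,0,1],[0,0,0.1,0,0,0,1],[0,0,0,0,0,0,1],[0,0,0,0,0,0,1],[0,0,0,0,0,0,1],[0,0,0,0,0,0,1],[0,0,0,0,0,0,1],[0,0,0,0,0,0,1]]'
```

```text
t: 14.95
tool_pos: [0.5738, 0.1373, 0.1944]
tool_rot: [0.001, 0.652, 0.758, 0.003]
contact_force: [-10.6, 2.8, 28.7]
opening: -0.0001
grip_force: 13.8
```

Hard stop: 29 N with no further travel. Lift off and look.

```bash
python3 -m jog '[[0,0,-0.5,0,0,0,1],[0,0,-1,0,0,0,1],[0,0,-2,0,0,0,1],[0,0,-3,0,0,0,1],[0,0,-3,0,0,0,1],[0,-1,-3,0,0,0,1],[0,-2,-1,0,0,0,1],[0,-3,0,0,0,0,1],[0,-3,0,0,0,0,1],[0,0,0,0,0,0,1]]'
python3 - <<'E'
from h import *
s=shots(("side","wrist"))
a=cv2.resize(s["wrist"]["color"][...,::-1],(400,300),interpolation=cv2.INTER_AREA)
b=cv2.resize(s["side"]["color"][130:250,150:310,::-1],(400,300),interpolation=cv2.INTER_CUBIC)
cv2.imwrite("pics/f.png",np.hstack([a,b]))
E
```

```text
t: 15.95
tool_pos: [0.481, 0.1217, 0.3242]
tool_rot: [-0.001, 0.652, 0.758, -0.001]
contact_force: [0.4, -0.1, -0.2]
opening: 0.0002
grip_force: 0.0
```

View pics/f.png

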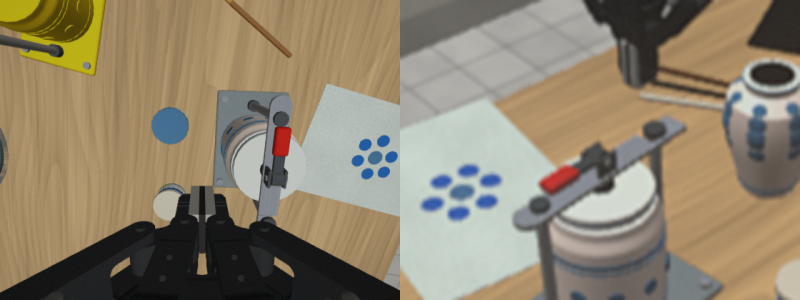

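The lever lies level along the strap (red grip at (560,180) right and (282,140) left). The strap is on the keeper at (655,130), the lid is in place, and the robot is clear.

```bash
python3 -c "
from cell import manip
print(manip.sign_off())"
```

```text
the job is handed in; nothing more can be done
None
```

The strap is home against the keeper post and the cam lever is fully down over the lid, both pressed to a hard stop; the final pictures show the lid in place and the robot clear, and the job is handed in (sign-off returned no verdict).

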